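Throw the sprung lid of the parts case open and stow the transformer

ROBOT

A 6-joint arm with a two-finger parallel gripper is mounted at the origin on a cart in front of the work surface, level with it; the furniture and walls round the work are solid. World frame = base frame: x ahead of the robot, y to its left, z up, the work surface at z = 0. Lengths are in m, angles in rad, forces in N, time in s.
With the tool pointing down it reaches from about 0.35 to 0.725 m from the base axis. Payload 6 kg.
Tool frame: the origin (TCP) lies midway between the tips of the shut fingers; the grasp point (between the pads) lies 19 mm behind it; z points along the fingers, y is the line along which they close (so a half turn about z gives the same grasp; the last joint's range is limited). The gripper opens to 85 mm and grips with 20 to 120 N. Pads are 22 mm wide; open, the fingers measure 114 mm over their backs; the gripper's body (76 mm by 85 mm) begins 54 mm behind the grasp point. The pads swing forward as they close: fully open they stand 13 mm farther back than shut.
Start: joints at [1.565, 0.04, 0.085, 0, -1.615, -0.334], TCP at [0.2, 0.566, 0.231] pointing down, gripper open.
Joint ranges: [-2.56, 2.56], [-1.29, 2.01], [-1.08, 1.49], [-3.29, 1.98], [-2.81, -0.18], [-2.99, 2.99]. Speed limits (rad/s): [2.57, 2.57, 3.01, 3.14, 3.14, 3.14].

INTERFACE

Orientations are given as a unit quaternion [w, x, y, z].
In Python, from plant import state, camera, get_calibration, order gives the robot as it stands.
- The arm moves only by the tool carry_out, never from a script. Its argument "deltas" is a list of rows, each a list of 5 numbers: the closure, from 0 (fully open) to 1 (shut), then the shift along the world's x, y, z in mm, then the turn about the world's z in degrees. A call has 1 to 5 rows; each row shifts and turns the commanded pose from where the row before left it; what a row does not reach is not made up. A row lasts 1/12 s, in which the tool goes at most 41.7 mm and 7.16 degrees, less where a joint would pass 70% of its speed; a pose out of reach is approached as far as the arm can. A call is refused whole if a number of a shift passes 41.7 or a number of a turn 7.16, either way. A call with a gripper value outside its range is refused whole. The fingers move at their own pace and stop on an object; "squeeze" is the grip in N (left out, the last holds). Time passes only in rows, so rows that do not move let the fingers close. It gives the time, the measured TCP pose, the force, the opening and the grip force at its end, in the units of the state.
- state(): the state, without advancing time (a new reading comes with each control period).
- camera(name): name is "scene" or "top" or "wrist"; returns the picture (384x512x3 uint8, red, green, blue); there is no depth.
- get_calibration(name): a dict with "fx", "fy", "cx", "cy" (pixels), "extrinsics" (4x4, takes a point from world to camera coordinates). Camera axes: x right, y down, z forward; pixel columns grow to the right and rows downward; lengths in m; the calibration is good to about 2 mm. A picture is of the moment at which its call begins: read the wrist's pose just before it. get_calibration takes no time and is no camera call; for the wrist camera it gives the pose at the moment of the call.
- order.hand_in(): hands the job in; it is judged then, once.
The state is a dict: "time": time; "joint_positions": joint angles; "dq": joint speeds; "tau": joint torques, N m; "ee_pos": TCP position; "orientation": TCP orientation; "wrist_force": force on the tool from outside, world axes, zero at the start; "ft_torque": the same for the moment, N m; "opening": finger opening in m; "gripper_force": force on a finger pad.
Only numpy, scipy, OpenCV 4.12 (cv2) and the standard library are available. Lean on these libraries where they do the work, as an engineer would, in place of code of your own. Each camera call takes 0.05 s, during which the arm holds its last target. There are 200 camera calls.

TASK

Push the lid of the grey case up by the black pull on its edge until its spring hinge goes over centre and the lid stays open by itself, pushing gently (never more than 15 N on the lid). Then set the small transformer down inside the case, standing on its foot as it stands now and not dropped, and leave the lid open and the other things where they are.

Things in the scene. Friction and masses are not known exactly. Their poses are not given: they have to be found in the camera images.
- case: Grey painted steel case, fixed to the bench: 130 (x) x 170 (y) mm, rim 58 mm above the bench, walls 3 mm. Origin: centre of its footprint at bench level; x points from the front (lid pull) to the rear (hinge), z up. Inside it is empty, 124 x 164 mm, its floor 11 mm above the bench
- case_floor (a point): Centre of the case's inner floor, axes as the case's
- case_hinge (a point): Middle of the lid's hinge line (along the case's y): rear rim, 65 mm behind the case's centre, 59 mm up. An over-centre spring pulls the lid shut with 0.5 to 0.65 N m (4 to 5 N at the pull) most of the way, fades to nothing at the balance point, then throws it 0.05 to 0.15 rad on to a hard stop. Hidden, new each time: stop 1.6 to 2.0 rad from shut, balance just before it; find them by feel
- lid: Grey sheet lid, 133 x 172 x 3 mm, 150 g, shut at the start. Origin on the hinge line; shut, its axes are parallel to the case's and it reaches from the origin 132 mm to its -x (the front). It opens by turning about +y: its front edge goes up, then back. The push needed fades as it rises; past balance it runs ahead, then stands hard against its stop
- lid_pull (a point): Middle of the underside of the lid's pull: a black tab in the middle of the lid's front edge, 44 mm wide (y), 8 mm high, standing out 18 mm in front of the case's front wall, its underside 56 mm above the bench when shut. The point lies 139 mm from the hinge line and the tab ends 9 mm further out. Axes as the lid's
- trafo: Small transformer, 26 (x) x 30 (y) x 26 mm (z up), about 50 g: a grey upright core 12 mm thick (x) and 30 mm wide (y), with a yellow coil block 20 mm wide that stands out to 26 mm in x, from 6 to 22 mm up. Origin: centre of its underside. Best gripped across the 30 mm of the core
- heatsink: Bystander: black finned heat sink, 24 x 32 x 18 mm; origin under its centre
- pot_part: Bystander: pale round potentiometer body, 34 mm across, 27 mm high; origin under its centre
- cap_big: Bystander: dark upright capacitor, 18 mm across, 32 mm high; origin under its centre
- loupe: Bystander: black eye loupe, 34 mm across, 30 mm high; origin under its centre
- solder_spool: Bystander: standing solder spool, 55 mm across, 46 mm high; origin under its centre

How it is judged:
On the way:
1. the lid has gone over centre and stands open by itself, with nothing of the robot touching it (angle between lid's own z axis and vertical above 1.45 rad and angular speed of lid below 0.1 rad/s and contact force between each of the fingers, the arm and lid below 0.05 N), for 0.3 s.
At the end, for the whole second after the job is handed in: The lid stands open by itself, still, more than 83 degrees from shut; the transformer stands still on its foot (within 9 degrees of upright) on the floor inside the case (angle between lid's own z axis and vertical above 1.45 rad and angular speed of lid below 0.1 rad/s and x of trafo in the frame of case_floor between -0.06 and 0.06 m and y of trafo in the frame of case_floor between -0.08 and 0.08 m and z of trafo in the frame of case_floor between -0.005 and 0.006 m and angle between trafo's own z axis and vertical below 0.15 rad and linear speed of trafo below 0.02 m/s); the robot touches nothing.
It fails at once if the robot presses on the lid with more than 15 N (contact force between any of the fingers, the arm and lid above 15 N).
It fails at once if the transformer is dropped (falls free faster than 0.7 m/s, about 25 mm) (linear speed of trafo above 0.7 m/s and contact force between the fingers and trafo below 0.05 N).
It fails at once if a bystander is moved by more than 20 mm (distance of any of heatsink, pot_part, cap_big, loupe, solder_spool from where it was at the start of the episode above 0.02 m).
It also fails if it takes over 72 s, if anything falls off the work surface, if the arm or the gripper's body presses on something with over 40 N, if the wrist force passes 120 N, or if a joint passes its speed limit or range.

## Working session

There is one attempt and no reset: what is moved stays moved. The work goes in short steps, Python scripts to look and compute and a tool call to move; the robot and the scene stay as the last step left them, time stands still between calls to the robot, and variables do not carry over. Pictures are saved under pics/ and viewed, at most 13 in all, crops included, and the job is handed in when it is done.

Besides the shell and the picture viewer there is one more tool, called after "Request:" in YAML: its name, and indented under it one key for each argument. carry_out: Moves the arm, as the interface text tells. Its arguments: {"type":"object","properties":{"deltas":{"type":"array"},"squeeze":{"type":"number"}},"required":["deltas"]}

```bash
ls; mkdir -p pics; python3 - <<'E'
from plant import *
import cv2
print(state())
for n in("scene","top"):
    cv2.imwrite(f"pics/{n}0.png",camera(n)[:,:,::-1])
    print(n,get_calibration(n))
E
```

```text
pics
{'time': 0.0, 'joint_positions': array([ 1.56470917e+00,  4.08279993e-02,  8.38356021e-02, -4.69093014e-04,
       -1.61548598e+00, -3.33738355e-01]), 'dq': array([-0.00100245,  0.00069967, -0.00041991,  0.00042752,  0.00057503,
       -0.0007544 ]), 'tau': array([ 2.42049146e-04, -3.68199277e+01,  3.47408295e+01,  6.93202615e+00,
       -5.47667092e-03,  1.37352853e-05]), 'ee_pos': array([0.19978298, 0.56542771, 0.23028226]), 'orientation': array([ 8.67982778e-04,  9.85600887e-01, -1.69086162e-01, -9.40173144e-05]), 'wrist_force': array([-0.62833676,  0.83621979, -0.49395865]), 'ft_torque': array([ 0.02568554, -0.01447984, -0.03280512]), 'gripper_force': 0.0, 'opening': 0.08535400365999511}
scene {'fx': 436.8552936110956, 'fy': 436.8552936110956, 'cx': 253.40934443017133, 'cy': 187.3781907907961, 'extrinsics': array([[-0.60334416, -0.79747286,  0.00358716,  0.32597095],
       [-0.3685097 ,  0.27480872, -0.88807701,  0.29409663],
       [ 0.70723153, -0.53713798, -0.45968071,  0.56352313],
       [ 0.        ,  0.        ,  0.        ,  1.        ]])}
top {'fx': 468.02561803440665, 'fy': 468.02561803440665, 'cx': 258.968391372518, 'cy': 192.47334003609006, 'extrinsics': array([[-2.45008154e-02, -9.99692812e-01, -3.74061752e-03,
        -3.49161493e-02],
       [-9.82811741e-01,  2.47716113e-02, -1.82941109e-01,
         5.73281128e-01],
       [ 1.82977573e-01, -8.05883541e-04, -9.83116757e-01,
         1.07102791e+00],
       [ 0.00000000e+00,  0.00000000e+00,  0.00000000e+00,
         1.00000000e+00]])}
```

View pics/top0.png

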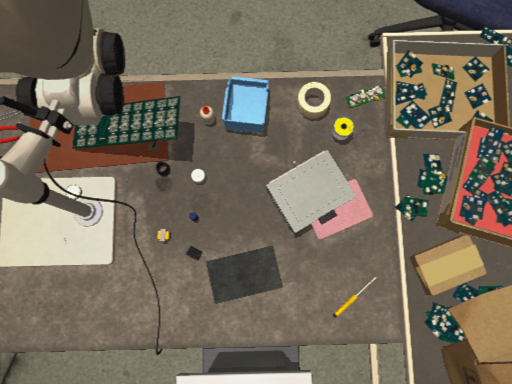

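View pics/scene0.png

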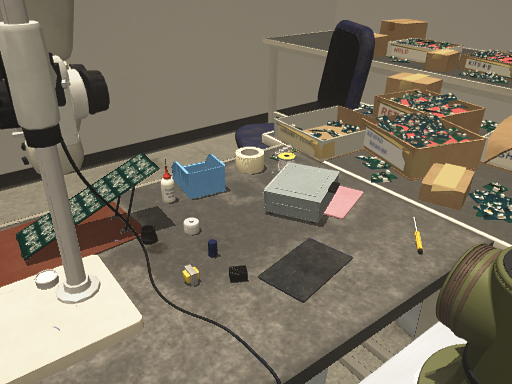

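The top view shows the case at about (310,190) with its black pull at (327,216). The trafo is at (163,236), heatsink (194,252), cap (194,216), pot (198,176), loupe (163,168) and spool (343,128). Next I'll enlarge the case and the trafo.

```bash
python3 - <<'E'
import cv2,numpy as np
t=cv2.imread("pics/top0.png");s=cv2.imread("pics/scene0.png")
a=cv2.resize(t[145:245,255:365],None,fx=5,fy=5,interpolation=cv2.INTER_CUBIC)[:,:]
b=cv2.resize(t[220:265,140:215],None,fx=5,fy=5,interpolation=cv2.INTER_CUBIC)
b2=cv2.resize(s[255:295,170:230],None,fx=4,fy=4,interpolation=cv2.INTER_CUBIC)
c=np.zeros((600,800,3),np.uint8);c[:500,:550]=a
bb=cv2.resize(t[222:250,148:178],(240,224),interpolation=cv2.INTER_CUBIC);c[:224,555:795]=bb
c[230:390,555:795]=b2
cv2.imwrite("pics/crop.png",c)
E
```

```text
(no output)
```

View pics/crop.png

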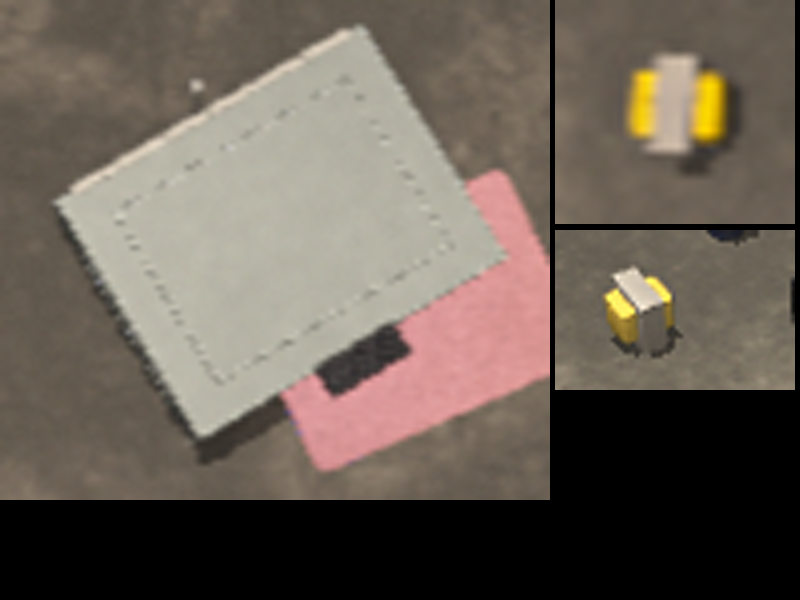

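The crop shows the lid corners at (62,200), (358,30), (508,257) and (203,437), and the pull's outer edge at about (332,397)-(411,350). The trafo core runs nearly vertical in the image, from about (679,55) to (667,153).

```bash
cat > h.py <<'E'
import numpy as np
from plant import *
def ray(cal,uv,z):
    E=cal["extrinsics"];R=E[:3,:3];t=E[:3,3]
    d=R.T@np.array([(uv[0]-cal["cx"])/cal["fx"],(uv[1]-cal["cy"])/cal["fy"],1]);c=-R.T@t
    return c+d*(z-c[2])/d[2]
def proj(cal,p):
    E=cal["extrinsics"];q=E[:3,:3]@np.asarray(p)+E[:3,3]
    return cal["fx"]*q[0]/q[2]+cal["cx"],cal["fy"]*q[1]/q[2]+cal["cy"]
E
python3 - <<'E'
from h import *
np.set_printoptions(precision=4,suppress=True)
c=get_calibration("top")
cr=lambda x,y:((x+.5)/5-.5+255,(y+.5)/5-.5+145)
P=[ray(c,cr(*p),.0605)[:2] for p in[(62,200),(358,30),(508,257),(203,437)]]
print(P)
for i in range(4):
    d=P[(i+1)%4]-P[i];print(np.linalg.norm(d),np.degrees(np.arctan2(d[1],d[0])))
print("ctr",np.mean(P,0),"pull tip",ray(c,cr(371,373),.064),ray(c,cr(365,361),.064))
cr8=lambda x,y:((x+.5-555)/8-.5+148,(y+.5)/8-.5+222)
a=ray(c,cr8(679,55),.026);b=ray(c,cr8(667,153),.026);print(a,b,(a+b)/2,np.linalg.norm(a-b),np.degrees(np.arctan2(*(a-b)[1::-1])))
for n,u,v,z in[("loupe",163,168,.02),("pot",198,176,.015),("cap",194,216,.02),("sink",194,252,.018),("spool",343,128,.03),("tr",*cr8(678,104),.015)]:
    p=ray(c,(u,v),z);print(n,p, proj(get_calibration("scene"),p))
s=state();E=get_calibration("wrist")["extrinsics"];print(E, -E[:3,:3].T@E[:3,3])
E
```

```text
[array([ 0.5895, -0.0688]), array([ 0.6699, -0.2146]), array([ 0.5564, -0.2802]), array([ 0.4743, -0.1318])]
0.16646240882396038 -61.109857436404894
0.13107446165748218 -149.94492036225154
0.16957627860000313 118.96178346811091
0.13126017081353084 28.694187680793952
ctr [ 0.5725 -0.1739] pull tip [ 0.5021 -0.2117  0.064 ] [ 0.5079 -0.2091  0.064 ]
[0.4943 0.1857 0.026 ] [0.4647 0.1889 0.026 ] [0.4795 0.1873 0.026 ] 0.029774421556205997 -6.24446508491988
loupe [0.6466 0.189  0.02  ] (np.float64(150.2932749007878), np.float64(230.58762112832397))
pot [0.625  0.1022 0.015 ] (np.float64(192.0292256017699), np.float64(223.73689052803414))
cap [0.5237 0.1114 0.02  ] (np.float64(213.59761040073374), np.float64(244.94355445682064))
sink [0.4361 0.1116 0.018 ] (np.float64(239.19925807612987), np.float64(267.8593853720881))
spool [ 0.736  -0.2644  0.03  ] (np.float64(286.8760705825996), np.float64(159.84568159264035))
tr [0.4806 0.1881 0.015 ] (np.float64(190.86378642686017), np.float64(272.69577964123897))
[[-0.3326 -0.9431  0.0018  0.5993]
 [-0.9089  0.3211  0.2662 -0.0343]
 [-0.2516  0.0869 -0.9639  0.3783]
 [ 0.      0.      0.      1.    ]] [0.2634 0.5433 0.3727]
```

Request:
carry_out:
  deltas:
    - [1,14,-38,0,-6.5]
    - [1,14,-38,0,-6.5]
    - [1,14,-38,0,-6.5]
    - [1,14,-38,0,-6.5]
    - [1,14,-38,0,-6.5]
  squeeze: 20

```text
time: 0.52
ee_pos: [0.2701, 0.3738, 0.2307]
orientation: [0.0, 0.898, -0.44, 0.0]
wrist_force: [1.4, -0.6, 0.9]
opening: 0.0257
gripper_force: 0.0
```

Request:
carry_out:
  deltas:
    - [1,27,-30,0,-6.5]
    - [1,27,-30,0,-6.5]
    - [1,27,-30,0,-6.5]
    - [1,27,-30,0,-6.5]
    - [1,27,-30,0,-6.5]

```text
time: 0.93
ee_pos: [0.4056, 0.2239, 0.2313]
orientation: [-0.0, 0.739, -0.674, -0.0]
wrist_force: [1.3, 1.1, -0.8]
opening: -0.0
gripper_force: 0.0
```

Request:
carry_out:
  deltas:
    - [1,8,-40,0,-6.5]
    - [1,8,-40,0,-6.5]
    - [1,8,-40,0,-6.5]
    - [1,8,-40,0,-6.5]
    - [1,8,-40,0,-6.5]

```text
time: 1.35
ee_pos: [0.4447, 0.0237, 0.2312]
orientation: [0.0, -0.521, 0.854, 0.0]
wrist_force: [0.8, 0.6, 0.3]
opening: -0.0
gripper_force: 0.0
```

Request:
carry_out:
  deltas:
    - [1,0,-40,0,-6.5]
    - [1,0,-40,0,-6.5]
    - [1,0,-40,0,-6.5]
    - [1,0,-40,0,-6.5]
    - [1,0,-40,0,-6.5]

```text
time: 1.77
ee_pos: [0.4443, -0.1763, 0.2312]
orientation: [0.0, -0.261, 0.965, 0.0]
wrist_force: [1.6, 0.3, 0.3]
opening: -0.0001
gripper_force: 0.0
```

Request:
carry_out:
  deltas:
    - [1,0,0,0,0]
    - [1,0,0,0,0]

```text
time: 1.93
ee_pos: [0.4442, -0.1763, 0.2305]
orientation: [-0.001, -0.261, 0.965, 0.0]
wrist_force: [0.6, 1.1, 0.1]
opening: 0.0001
gripper_force: 0.0
```

Request:
carry_out:
  deltas:
    - [1,8,-27,0,-1]
    - [1,8,-27,0,0]
    - [1,0,0,-40,0]
    - [1,0,0,-30,0]
    - [1,0,0,0,0]

```text
time: 2.35
ee_pos: [0.4583, -0.2261, 0.1538]
orientation: [-0.005, -0.256, 0.967, 0.004]
wrist_force: [-0.4, -0.3, -2.4]
opening: 0.0002
gripper_force: 0.0
```

```bash
python3 - <<'E'
from h import *
import cv2
c=get_calibration("wrist");w=camera("wrist")[:,:,::-1].copy();t=camera("scene")[:,:,::-1]
print(c["fx"],c["cx"],c["cy"]); print(state()["ee_pos"])
ax=np.array([.873,.488]);ay=np.array([-.488,.873]);H=np.array([.630,-.1417])
for r,y,z in[(148,-22,64),(148,22,64),(148,0,56),(132,86,62),(132,-86,62),(0,86,62),(0,-86,62)]:
    p=H-ax*r/1000+ay*y/1000;print(r,y,z,np.round(proj(c,[*p,z/1000]),1))
cv2.imwrite("pics/w1.png",np.vstack([w,]));cv2.imwrite("pics/s1.png",cv2.resize(t[120:320,200:400],None,fx=3,fy=3))
E
```

```text
338.1313350342813 258.5832858299519 190.8475381700724
[ 0.46076727 -0.22763166  0.16138347]
148 -22 64 [213.9 251.3]
148 22 64 [272.7 251.5]
148 0 56 [243.7 246.9]
132 86 62 [355.4 269.8]
132 -86 62 [130.9 269.1]
0 86 62 [342.9 406.9]
0 -86 62 [144.7 407.1]
```

View pics/w1.png

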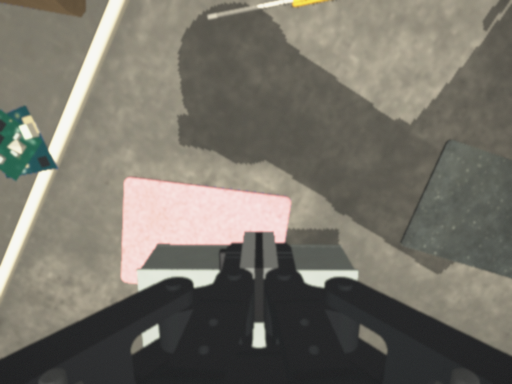

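View pics/s1.png

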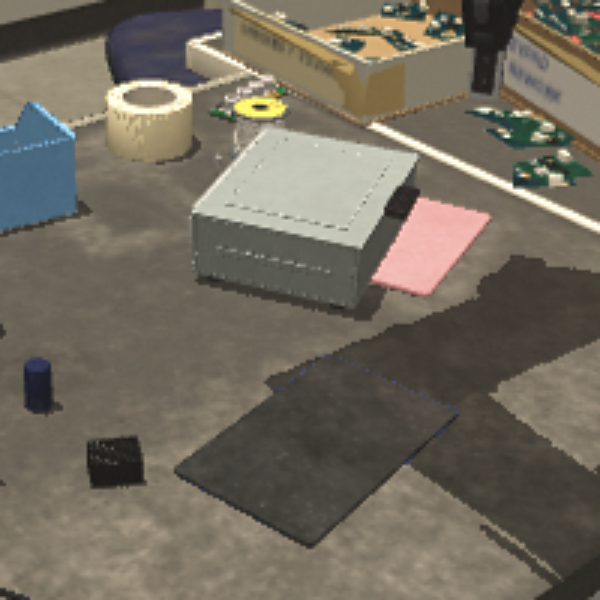

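The wrist view shows the case front edge at row 269, columns 138-357, about 3 mm from where I estimated it. The scene crop shows the pull clear of everything else. Next I'll go down in front of the pull.

Request:
carry_out:
  deltas:
    - [1,0,0,-40,0]
    - [1,0,0,-40,0]
    - [1,0,0,-40,0]
    - [1,9,5,0,0]
    - [1,0,0,0,0]

```text
time: 2.87
ee_pos: [0.4715, -0.2227, 0.0429]
orientation: [-0.0, -0.256, 0.967, -0.001]
wrist_force: [0.4, 0.0, 1.8]
opening: 0.0
gripper_force: 0.0
```

Request:
carry_out:
  deltas:
    - [1,0,0,0,0]
    - [1,4.4,2.4,0,0]
    - [1,4.4,2.4,0,0]
    - [1,0,0,0,0]
    - [1,0,0,0,0]

```text
time: 3.28
ee_pos: [0.4797, -0.2184, 0.0425]
orientation: [0.001, -0.255, 0.967, -0.0]
wrist_force: [-0.5, -0.4, -0.2]
opening: -0.0002
gripper_force: 0.0
```

Request:
carry_out:
  deltas:
    - [1,1.7,1,0,0]
    - [1,1.7,1,0,0]
    - [1,0,0,0,0]
    - [1,0,0,0,0]

```text
time: 3.62
ee_pos: [0.4821, -0.2165, 0.0412]
orientation: [-0.0, -0.255, 0.967, 0.0]
wrist_force: [-0.5, -0.3, 0.5]
opening: 0.0001
gripper_force: 0.0
```

Request:
carry_out:
  deltas:
    - [1,1.7,1,0,0]
    - [1,0,0,0,0]
    - [1,0,0,0,0]

```text
time: 3.87
ee_pos: [0.4839, -0.2155, 0.0412]
orientation: [-0.0, -0.255, 0.967, 0.0]
wrist_force: [1.1, 0.1, 1.0]
opening: 0.0002
gripper_force: 0.0
```

Request:
carry_out:
  deltas:
    - [1,1.3,0.7,0,0]
    - [1,0,0,0,0]
    - [1,0,0,0,0]

```text
time: 4.12
ee_pos: [0.4852, -0.2148, 0.0412]
orientation: [-0.0, -0.255, 0.967, 0.0]
wrist_force: [0.6, 0.5, -0.0]
opening: -0.0003
gripper_force: 0.0
```

Request:
carry_out:
  deltas:
    - [1,0.9,0.5,0,0]
    - [1,0,0,0,0]
    - [1,0,0,0,0]

```text
time: 4.37
ee_pos: [0.4861, -0.2143, 0.0412]
orientation: [-0.0, -0.255, 0.967, 0.0]
wrist_force: [-0.9, 0.9, -0.3]
opening: 0.0
gripper_force: 0.0
```

Request:
carry_out:
  deltas:
    - [1,0.9,0.5,0,0]
    - [1,0,0,0,0]
    - [1,0,0,0,0]

```text
time: 4.62
ee_pos: [0.487, -0.2138, 0.0413]
orientation: [0.0, -0.255, 0.967, 0.0]
wrist_force: [0.1, -0.5, 0.8]
opening: -0.0
gripper_force: 0.0
```

Request:
carry_out:
  deltas:
    - [1,0.6,0.3,0,0]
    - [1,0,0,0,0]
    - [1,0,0,0,0]

```text
time: 4.87
ee_pos: [0.4876, -0.2135, 0.0412]
orientation: [-0.0, -0.255, 0.967, 0.0]
wrist_force: [-0.1, 0.1, 0.8]
opening: -0.0001
gripper_force: 0.0
```

Request:
carry_out:
  deltas:
    - [1,0.6,0.3,0,0]
    - [1,0,0,0,0]
    - [1,0,0,0,0]

```text
time: 5.12
ee_pos: [0.4882, -0.2132, 0.0413]
orientation: [-0.0, -0.255, 0.967, 0.0]
wrist_force: [0.1, -0.1, 0.1]
opening: -0.0001
gripper_force: 0.0
```

Request:
carry_out:
  deltas:
    - [1,0.6,0.3,0,0]
    - [1,0,0,0,0]
    - [1,0,0,0,0]

```text
time: 5.37
ee_pos: [0.4887, -0.2129, 0.0413]
orientation: [-0.0, -0.255, 0.967, 0.0]
wrist_force: [-0.5, 0.3, -0.2]
opening: 0.0002
gripper_force: 0.1
```

Request:
carry_out:
  deltas:
    - [1,0.6,0.3,0,0]
    - [1,0,0,0,0]
    - [1,0,0,0,0]

```text
time: 5.62
ee_pos: [0.4888, -0.2129, 0.0412]
orientation: [-0.001, -0.255, 0.967, 0.0]
wrist_force: [-4.6, -1.5, 1.6]
opening: 0.0
gripper_force: 2.0
```

Request:
carry_out:
  deltas:
    - [1,0.3,0.1,0,0]
    - [1,0,0,0,0]

```text
time: 5.78
ee_pos: [0.4888, -0.2129, 0.0412]
orientation: [-0.001, -0.255, 0.967, 0.0]
wrist_force: [-5.3, -1.6, 2.7]
opening: 0.0002
gripper_force: 2.8
```

Request:
carry_out:
  deltas:
    - [1,0,0,0.3,0]
    - [1,0,0,0,0]

```text
time: 5.95
ee_pos: [0.4888, -0.2129, 0.0413]
orientation: [-0.001, -0.255, 0.967, 0.0]
wrist_force: [-4.1, -2.9, 1.1]
opening: -0.0002
gripper_force: 2.7
```

Request:
carry_out:
  deltas:
    - [1,0,0,0.4,0]
    - [1,0,0,0,0]

```text
time: 6.12
ee_pos: [0.4888, -0.2128, 0.0413]
orientation: [-0.001, -0.255, 0.967, 0.0]
wrist_force: [-5.2, -2.6, -0.7]
opening: -0.0001
gripper_force: 2.6
```

Request:
carry_out:
  deltas:
    - [1,0,0,0.6,0]
    - [1,0,0,0,0]

```text
time: 6.28
ee_pos: [0.4887, -0.2125, 0.0416]
orientation: [-0.001, -0.255, 0.967, 0.001]
wrist_force: [-4.4, -3.5, -4.1]
opening: -0.0001
gripper_force: 2.6
```

Request:
carry_out:
  deltas:
    - [1,0.2,0.1,0.5,0]
    - [1,0,0,0,0]

```text
time: 6.45
ee_pos: [0.4887, -0.2125, 0.0419]
orientation: [-0.001, -0.255, 0.967, 0.001]
wrist_force: [-5.5, -2.8, -3.7]
opening: 0.0003
gripper_force: 2.9
```

Request:
carry_out:
  deltas:
    - [1,0,0,0.6,0]
    - [1,0,0,0,0]

```text
time: 6.62
ee_pos: [0.4887, -0.2125, 0.0426]
orientation: [-0.001, -0.255, 0.967, 0.001]
wrist_force: [-5.5, -3.7, -3.8]
opening: -0.0001
gripper_force: 2.9
```

Request:
carry_out:
  deltas:
    - [1,0,0,1,0]
    - [1,0,0,0,0]

```text
time: 6.78
ee_pos: [0.4887, -0.2125, 0.0436]
orientation: [-0.001, -0.255, 0.967, 0.001]
wrist_force: [-4.9, -3.8, -3.9]
opening: 0.0003
gripper_force: 2.9
```

Request:
carry_out:
  deltas:
    - [1,0.3,0.1,0,0]
    - [1,0,0,1,0]
    - [1,0,0,0,0]

```text
time: 7.03
ee_pos: [0.4887, -0.2125, 0.0445]
orientation: [-0.002, -0.255, 0.967, 0.001]
wrist_force: [-5.4, -4.3, -3.3]
opening: 0.0002
gripper_force: 3.3
```

Request:
carry_out:
  deltas:
    - [1,0,0,1,0]
    - [1,0,0,1,0]
    - [1,0,0,0,0]

```text
time: 7.28
ee_pos: [0.4888, -0.2125, 0.0466]
orientation: [-0.002, -0.255, 0.967, 0.001]
wrist_force: [-6.1, -3.7, -3.3]
opening: 0.0004
gripper_force: 3.3
```

```bash
python3 - <<'E'
from h import *
import cv2
s=[state() for _ in range(2)];print(s[0]["wrist_force"],s[0]["ee_pos"])
t=camera("scene")[:,:,::-1]
cv2.imwrite("pics/s2.png",cv2.resize(t[150:230,255:355],None,fx=5,fy=5))
E
```

```text
[-6.1004809  -3.72059914 -3.32176664] [ 0.48878521 -0.21251671  0.04661105]
```

View pics/s2.png

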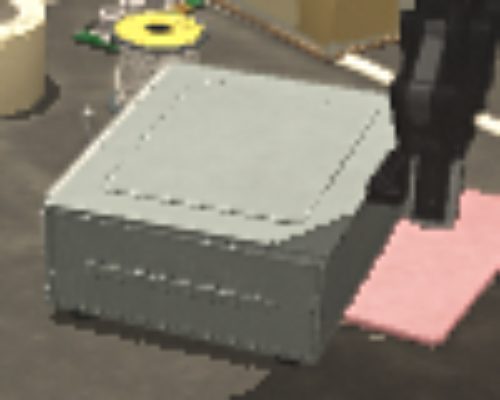

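Request:
carry_out:
  deltas:
    - [1,0,0,2,0]
    - [1,0,0,2,0]
    - [1,0,0,2,0]
    - [1,0.2,0.1,2,0]
    - [1,0,0,0,0]

```text
time: 7.75
ee_pos: [0.4892, -0.2124, 0.0549]
orientation: [-0.001, -0.255, 0.967, 0.0]
wrist_force: [-5.4, -3.2, -3.1]
opening: -0.0002
gripper_force: 3.2
```

```bash
python3 - <<'E'
from h import *
import cv2
t=camera("scene")[:,:,::-1]
cv2.imwrite("pics/s3.png",cv2.resize(t[150:230,255:355],None,fx=5,fy=5))
E
```

```text
(no output)
```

View pics/s3.png

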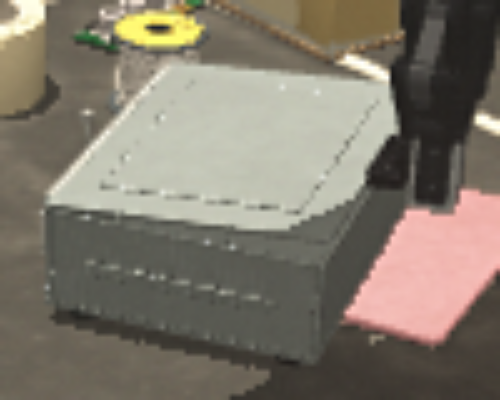

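The lid is lifting with the pull: its front corner has a gap below it and the finger has moved up with the pull. I'll follow the arc.

Request:
carry_out:
  deltas:
    - [1,0.1,0.1,2.2,0]
    - [1,0.2,0.1,2.2,0]
    - [1,0.2,0.1,2.3,0]
    - [1,0.3,0.15,2.3,0]
    - [1,0,0,0,0]

```text
time: 8.22
ee_pos: [0.49, -0.212, 0.0641]
orientation: [-0.001, -0.255, 0.967, 0.0]
wrist_force: [-6.0, -3.5, -3.3]
opening: -0.0001
gripper_force: 3.4
```

Request:
carry_out:
  deltas:
    - [1,0.3,0.15,2.5,0]
    - [1,0.3,0.15,2.5,0]
    - [1,0.4,0.2,2.5,0]
    - [1,0,0,0,0]

```text
time: 8.55
ee_pos: [0.4911, -0.2115, 0.0717]
orientation: [-0.001, -0.255, 0.967, 0.0]
wrist_force: [-5.3, -3.0, -3.1]
opening: -0.0001
gripper_force: 3.4
```

Request:
carry_out:
  deltas:
    - [1,0.5,0.3,3,0]
    - [1,0.5,0.3,3,0]
    - [1,0.5,0.3,3,0]
    - [1,0,0,0,0]

```text
time: 8.88
ee_pos: [0.4928, -0.2106, 0.0809]
orientation: [-0.001, -0.255, 0.967, 0.0]
wrist_force: [-5.3, -3.4, -2.6]
opening: 0.0002
gripper_force: 3.3
```

Request:
carry_out:
  deltas:
    - [1,0.7,0.4,3.1,0]
    - [1,0.8,0.4,3.1,0]
    - [1,0.8,0.45,3.1,0]
    - [1,0,0,0,0]

```text
time: 9.22
ee_pos: [0.4952, -0.2093, 0.0903]
orientation: [-0.001, -0.255, 0.967, 0.0]
wrist_force: [-6.3, -3.9, -2.3]
opening: 0.0003
gripper_force: 3.3
```

Request:
carry_out:
  deltas:
    - [1,0.9,0.5,3.1,0]
    - [1,1.0,0.55,3.1,0]
    - [1,1.0,0.6,3.1,0]
    - [1,0,0,0,0]

```text
time: 9.55
ee_pos: [0.4982, -0.2077, 0.0998]
orientation: [-0.001, -0.255, 0.967, 0.0]
wrist_force: [-6.4, -3.7, -0.3]
opening: -0.0
gripper_force: 3.4
```

Request:
carry_out:
  deltas:
    - [1,1.2,0.7,3.3,0]
    - [1,1.3,0.75,3.3,0]
    - [1,1.4,0.8,3.3,0]
    - [1,1.5,0.85,3.3,0]
    - [1,0,0,0,0]

```text
time: 9.97
ee_pos: [0.5036, -0.2048, 0.1133]
orientation: [-0.001, -0.255, 0.967, -0.0]
wrist_force: [-5.9, -3.3, -1.2]
opening: 0.0002
gripper_force: 3.8
```

Request:
carry_out:
  deltas:
    - [1,1.5,0.85,3.2,0]
    - [1,1.6,0.9,3.2,0]
    - [1,1.7,0.95,3.2,0]
    - [1,1.8,1,3.2,0]
    - [1,0,0,0,0]

```text
time: 10.38
ee_pos: [0.5103, -0.2011, 0.1263]
orientation: [-0.001, -0.255, 0.967, -0.0]
wrist_force: [-7.5, -2.3, -0.8]
opening: -0.0001
gripper_force: 3.9
```

Request:
carry_out:
  deltas:
    - [1,1.8,1,3,0]
    - [1,1.9,1.05,3,0]
    - [1,1.9,1.1,3,0]
    - [1,2,1.1,2.9,0]
    - [1,0,0,0,0]

```text
time: 10.8
ee_pos: [0.5181, -0.1969, 0.1384]
orientation: [-0.001, -0.255, 0.967, -0.0]
wrist_force: [-7.3, -3.2, 0.5]
opening: 0.0001
gripper_force: 3.8
```

Request:
carry_out:
  deltas:
    - [1,2.1,1.15,2.8,0]
    - [1,2.1,1.2,2.8,0]
    - [1,2.2,1.2,2.8,0]
    - [1,2.2,1.25,2.7,0]
    - [1,0,0,0,0]

```text
time: 11.22
ee_pos: [0.5269, -0.192, 0.1497]
orientation: [-0.0, -0.255, 0.967, -0.0]
wrist_force: [-6.0, -2.4, 0.3]
opening: -0.0003
gripper_force: 3.6
```

Request:
carry_out:
  deltas:
    - [1,2.3,1.3,2.6,0]
    - [1,2.4,1.3,2.5,0]
    - [1,2.4,1.35,2.5,0]
    - [1,2.5,1.4,2.4,0]
    - [1,0,0,0,0]

```text
time: 11.63
ee_pos: [0.5367, -0.1866, 0.1598]
orientation: [-0.0, -0.255, 0.967, -0.0]
wrist_force: [-6.6, -2.4, 1.9]
opening: 0.0004
gripper_force: 3.3
```

Request:
carry_out:
  deltas:
    - [1,2.6,1.45,2,0]
    - [1,2.6,1.45,2,0]
    - [1,2.6,1.45,2,0]
    - [1,2.6,1.45,2,0]
    - [1,2.6,1.45,2,0]

```text
time: 12.05
ee_pos: [0.5494, -0.1796, 0.1701]
orientation: [-0.0, -0.255, 0.967, -0.001]
wrist_force: [-6.5, -2.4, 3.4]
opening: 0.0001
gripper_force: 3.4
```

Request:
carry_out:
  deltas:
    - [1,2.8,1.55,1.5,0]
    - [1,2.8,1.55,1.5,0]
    - [1,2.8,1.55,1.5,0]
    - [1,2.8,1.55,1.5,0]
    - [1,2.8,1.55,1.5,0]

```text
time: 12.47
ee_pos: [0.5638, -0.1719, 0.1783]
orientation: [0.0, -0.255, 0.967, -0.001]
wrist_force: [-6.0, -3.6, 5.8]
opening: -0.0
gripper_force: 3.1
```

Request:
carry_out:
  deltas:
    - [1,2.8,1.55,0,0]
    - [1,2.8,1.55,0,0]
    - [1,2.8,1.55,0,0]
    - [1,2.8,1.55,0,0]
    - [1,2.8,1.55,0,0]

```text
time: 12.88
ee_pos: [0.5782, -0.1639, 0.1778]
orientation: [0.001, -0.255, 0.967, -0.001]
wrist_force: [-3.8, -2.4, 3.7]
opening: 0.0
gripper_force: 2.3
```

Request:
carry_out:
  deltas:
    - [1,2.8,1.55,0,0]
    - [1,2.8,1.55,0,0]
    - [1,2.8,1.55,0,0]
    - [1,2.8,1.55,0,0]
    - [1,2.8,1.55,0,0]

```text
time: 13.3
ee_pos: [0.592, -0.1555, 0.1761]
orientation: [0.0, -0.255, 0.967, 0.0]
wrist_force: [-2.4, -1.4, 2.8]
opening: 0.0002
gripper_force: 1.6
```

Request:
carry_out:
  deltas:
    - [1,2.8,1.55,0,0]
    - [1,2.8,1.55,0,0]
    - [1,2.8,1.55,0,0]
    - [1,2.8,1.55,0,0]

```text
time: 13.63
ee_pos: [0.6032, -0.1492, 0.1761]
orientation: [0.0, -0.255, 0.967, 0.0]
wrist_force: [-1.8, -1.7, 1.9]
opening: -0.0
gripper_force: 1.3
```

Request:
carry_out:
  deltas:
    - [1,2.5,1.4,0,0]
    - [1,2.5,1.4,0,0]
    - [1,2.5,1.4,0,0]

```text
time: 13.88
ee_pos: [0.6107, -0.1451, 0.1761]
orientation: [0.0, -0.255, 0.967, 0.0]
wrist_force: [-1.1, -0.8, 1.3]
opening: -0.0004
gripper_force: 1.0
```

Request:
carry_out:
  deltas:
    - [1,2.5,1.4,0,0]
    - [1,2.5,1.4,0,0]
    - [1,0,0,0,0]

```text
time: 14.13
ee_pos: [0.6157, -0.1422, 0.176]
orientation: [-0.0, -0.255, 0.967, 0.0]
wrist_force: [-1.0, -1.6, 1.2]
opening: 0.0001
gripper_force: 0.9
```

Request:
carry_out:
  deltas:
    - [1,2.2,1.2,0,0]
    - [1,2.2,1.2,0,0]
    - [1,0,0,0,0]

```text
time: 14.38
ee_pos: [0.62, -0.1399, 0.176]
orientation: [-0.0, -0.255, 0.967, 0.0]
wrist_force: [-0.4, -1.6, 0.1]
opening: 0.0001
gripper_force: 0.8
```

Request:
carry_out:
  deltas:
    - [1,2.2,1.2,0,0]
    - [1,2.2,1.2,0,0]
    - [1,0,0,0,0]

```text
time: 14.63
ee_pos: [0.6244, -0.1375, 0.1759]
orientation: [-0.0, -0.255, 0.967, 0.0]
wrist_force: [-1.1, -1.3, 0.1]
opening: -0.0
gripper_force: 0.6
```

Request:
carry_out:
  deltas:
    - [1,2.2,1.2,0,0]
    - [1,2.2,1.2,0,0]
    - [1,0,0,0,0]

```text
time: 14.88
ee_pos: [0.6289, -0.1351, 0.176]
orientation: [-0.0, -0.255, 0.967, 0.0]
wrist_force: [-0.9, -0.5, -0.7]
opening: -0.0
gripper_force: 0.5
```

Request:
carry_out:
  deltas:
    - [1,2.2,1.2,0,0]
    - [1,2.2,1.2,0,0]
    - [1,0,0,0,0]

```text
time: 15.13
ee_pos: [0.6334, -0.1327, 0.1762]
orientation: [0.0, -0.255, 0.967, 0.0]
wrist_force: [-0.2, 0.5, -0.3]
opening: -0.0002
gripper_force: 0.4
```

Request:
carry_out:
  deltas:
    - [1,2,1.1,0,0]
    - [1,2,1.1,0,0]
    - [1,0,0,0,0]

```text
time: 15.38
ee_pos: [0.6374, -0.1305, 0.1763]
orientation: [0.0, -0.255, 0.967, 0.0]
wrist_force: [0.1, -0.1, 0.5]
opening: -0.0002
gripper_force: 0.2
```

Request:
carry_out:
  deltas:
    - [1,2,1.1,0,0]
    - [1,2,1.1,0,0]
    - [1,0,0,0,0]

```text
time: 15.63
ee_pos: [0.6414, -0.1283, 0.1763]
orientation: [0.0, -0.255, 0.967, 0.0]
wrist_force: [-0.4, -0.3, 0.1]
opening: 0.0001
gripper_force: 0.1
```

Request:
carry_out:
  deltas:
    - [1,1.7,1,0,0]
    - [1,0,0,0,0]
    - [1,0,0,0,0]

```text
time: 15.88
ee_pos: [0.6428, -0.1275, 0.1763]
orientation: [0.0, -0.255, 0.967, 0.0]
wrist_force: [-0.1, -0.8, 0.2]
opening: 0.0003
gripper_force: 0.0
```

Request:
carry_out:
  deltas:
    - [1,1.7,1,0,0]
    - [1,0,0,0,0]
    - [1,0,0,0,0]

```text
time: 16.13
ee_pos: [0.6444, -0.1265, 0.1762]
orientation: [-0.0, -0.255, 0.967, 0.0]
wrist_force: [-0.5, -0.2, 0.0]
opening: -0.0003
gripper_force: 0.0
```

Request:
carry_out:
  deltas:
    - [1,1.7,1,0,0]
    - [1,0,0,0,0]
    - [1,0,0,0,0]

```text
time: 16.38
ee_pos: [0.6461, -0.1255, 0.1762]
orientation: [-0.0, -0.255, 0.967, 0.0]
wrist_force: [-0.3, -0.6, 0.7]
opening: 0.0001
gripper_force: 0.0
```

Request:
carry_out:
  deltas:
    - [1,-8,-4.5,0,0]
    - [1,-17,-9.5,0,0]
    - [1,-26,-14.5,0,0]
    - [1,-30,-17,10,0]
    - [1,0,0,0,0]

```text
time: 16.8
ee_pos: [0.562, -0.1738, 0.1894]
orientation: [0.001, -0.254, 0.967, -0.001]
wrist_force: [0.9, 0.1, 1.5]
opening: -0.0003
gripper_force: 0.0
```

```bash
python3 - <<'E'
from h import *
import cv2
t=camera("scene")[:,:,::-1];u=camera("top")[:,:,::-1]
c=np.hstack([cv2.resize(t[100:240,230:390],None,fx=2.5,fy=2.5),cv2.resize(u[90:230,250:400],None,fx=2.5,fy=2.5)])
print(c.shape);cv2.imwrite("pics/s4.png",c)
E
```

```text
(350, 775, 3)
```

View pics/s4.png

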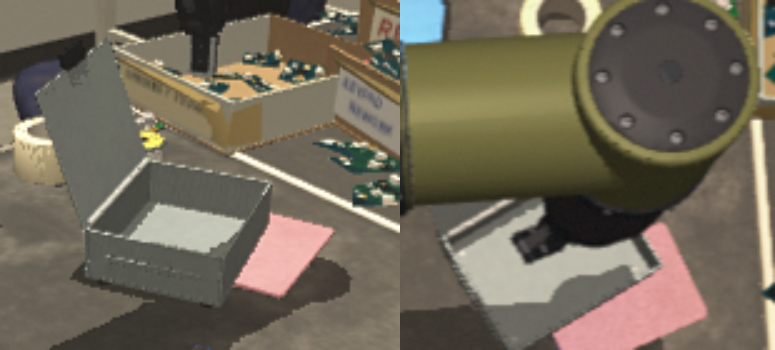

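The lid stands open by itself, with the case empty below it. Now I'll go to the transformer.

Request:
carry_out:
  deltas:
    - [1,-15,36,0,5.4]
    - [1,-15,36,0,5.4]
    - [1,-15,36,0,5.4]
    - [0.4,-15,36,0,5.4]
    - [0.4,-4,36,0,5.4]

```text
time: 17.32
ee_pos: [0.4996, 0.0106, 0.1863]
orientation: [0.0, -0.476, 0.88, 0.0]
wrist_force: [1.4, 0.1, 0.8]
opening: 0.0233
gripper_force: 0.0
```

Request:
carry_out:
  deltas:
    - [0.4,-4,36,0,5.4]
    - [0.4,-4,36,0,5.4]
    - [0.4,-4,36,0,5.4]
    - [0.4,-4,36,0,5.4]
    - [0.4,-3,36,0,5.4]

```text
time: 17.73
ee_pos: [0.4813, 0.1912, 0.186]
orientation: [-0.0, -0.668, 0.744, 0.0]
wrist_force: [1.2, 0.1, 0.3]
opening: 0.0511
gripper_force: 0.0
```

Request:
carry_out:
  deltas:
    - [0.4,0,0,-25,0]
    - [0.4,0,0,-20,0]
    - [0.4,0,0,0,0]
    - [0.4,0,0,0,0]

```text
time: 18.07
ee_pos: [0.4816, 0.1888, 0.1403]
orientation: [-0.001, -0.666, 0.746, -0.0]
wrist_force: [-0.9, -0.3, -0.1]
opening: 0.0512
gripper_force: 0.0
```

```bash
python3 - <<'E'
from h import *
import cv2
s=state();c=get_calibration("wrist");w=camera("wrist")[:,:,::-1]
print(s["ee_pos"],s["orientation"],s["opening"],s["wrist_force"],s["joint_positions"][5])
print(proj(c,[.4795,.1873,.026]))
cv2.imwrite("pics/w2.png",w)
E
```

```text
[0.48156982 0.18875691 0.14030682] [-1.48973423e-03 -6.66278328e-01  7.45701656e-01 -9.62825053e-05] 0.05115978050449611 [-0.89616614 -0.27496718 -0.13336485] -0.875702399750392
(np.float64(260.60791620069153), np.float64(184.7711287346039))
```

View pics/w2.png

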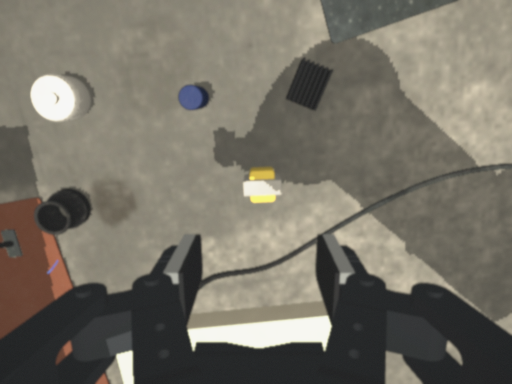

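```bash
python3 - <<'E'
from h import *
import cv2
c=get_calibration("wrist");w=cv2.imread("pics/w2.png")
p=ray(c,(262,188),.026);e=state()["ee_pos"];print(p,(p-e)*1000)
r=w[165:210,235:290];m=((r.min(2)>150)).astype(np.uint8)
k=cv2.findNonZero(m);q=cv2.minAreaRect(k);print(q[0][0]+235,q[0][1]+165,q[1:],ray(c,(q[0][0]+235,q[0][1]+165),.026))
a,b=ray(c,(244,188),.026),ray(c,(281,188),.026);print(np.degrees(np.arctan2(*(a-b)[1::-1])))
E
```

```text
[0.47979978 0.19069376 0.026     ] [  -2.5656291     1.84089766 -115.91567771]
261.7547206878662 187.85848999023438 ((15.767712593078613, 38.094444274902344), 87.51044464111328) [0.4799798  0.19055705 0.026     ]
-6.4049500251945615
```

Request:
carry_out:
  deltas:
    - [0.4,-1.6,1,-40,0]
    - [0.4,0,0,-40,0]
    - [0.4,0,0,-36,0]
    - [0.4,0,0,-12,0]
    - [0.4,0,0,-8,0]

```text
time: 18.53
ee_pos: [0.4805, 0.1893, 0.0048]
orientation: [-0.001, -0.666, 0.746, -0.0]
wrist_force: [0.5, -0.4, 1.4]
opening: 0.0515
gripper_force: 0.0
```

Request:
carry_out:
  deltas:
    - [0.4,0,0,0,0]
    - [0.6,0,0,0,0]
    - [0.6,0,0,0,0]
    - [0.7,0,0,0,0]
    - [0.75,0,0,0,0]
  squeeze: 25

```text
time: 18.95
ee_pos: [0.482, 0.1909, 0.008]
orientation: [0.002, -0.666, 0.746, -0.0]
wrist_force: [-1.3, -0.1, 7.1]
opening: 0.0292
gripper_force: 25.4
```

Request:
carry_out:
  deltas:
    - [0.8,0,0,0,0]
    - [0.8,0,0,0,0]
    - [0.8,0,0,0,0]

```text
time: 19.2
ee_pos: [0.4819, 0.1909, 0.008]
orientation: [0.002, -0.666, 0.746, -0.0]
wrist_force: [-0.8, 0.1, 6.1]
opening: 0.0292
gripper_force: 25.4
```

Request:
carry_out:
  deltas:
    - [0.8,0,0,10,0]
    - [0.8,0,0,20,0]
    - [0.8,0,0,40,0]
    - [0.8,0,0,40,0]
    - [0.8,0,0,20,0]

```text
time: 19.62
ee_pos: [0.482, 0.1903, 0.1419]
orientation: [0.003, -0.666, 0.746, -0.001]
wrist_force: [0.9, 0.3, 0.4]
opening: 0.0294
gripper_force: 24.9
```

Request:
carry_out:
  deltas:
    - [0.8,1,-15,10,-3]
    - [0.8,3,-30,10,-5.4]
    - [0.8,4,-36,10,-5.4]
    - [0.8,4,-36,0,-5.4]
    - [0.8,4,-36,0,-5.4]

```text
time: 20.03
ee_pos: [0.4966, 0.0357, 0.1673]
orientation: [0.001, -0.49, 0.872, -0.0]
wrist_force: [0.8, 0.9, -1.1]
opening: 0.0289
gripper_force: 24.9
```

Request:
carry_out:
  deltas:
    - [0.8,8,-36,0,-5.4]
    - [0.8,12,-36,0,-5.4]
    - [0.8,14,-36,0,-5.4]
    - [0.8,14,-36,0,-5.4]
    - [0.8,14,-30,0,-5.4]

```text
time: 20.45
ee_pos: [0.5587, -0.1396, 0.1665]
orientation: [0.001, -0.272, 0.962, -0.0]
wrist_force: [1.7, 1.2, -0.4]
opening: 0.0295
gripper_force: 24.9
```

Request:
carry_out:
  deltas:
    - [0.8,10,-22,0,-2.7]
    - [0.8,4,-14,0,0]
    - [0.8,0,0,0,0]
    - [0.8,0,0,0,0]

```text
time: 20.78
ee_pos: [0.5723, -0.1737, 0.1655]
orientation: [-0.0, -0.252, 0.968, 0.0]
wrist_force: [-0.7, -0.2, -0.5]
opening: 0.0294
gripper_force: 24.9
```

```bash
python3 - <<'E'
from h import *
import cv2
s=state();c=get_calibration("wrist")
w=camera("wrist")[:,:,::-1];t=camera("scene")[:,:,::-1]
print(s["ee_pos"],s["orientation"],s["opening"],s["gripper_force"],s["wrist_force"])
cv2.imwrite("pics/w3.png",np.hstack([cv2.resize(w,(400,300)),cv2.resize(t[90:240,220:420],(400,300))]))
E
```

```text
[ 0.57229772 -0.17372819  0.16552348] [-1.88121504e-04 -2.51622426e-01  9.67825450e-01  1.35425751e-04] 0.029416344311788543 24.929806888103485 [-0.65669559 -0.18193878 -0.5379263 ]
```

View pics/w3.png

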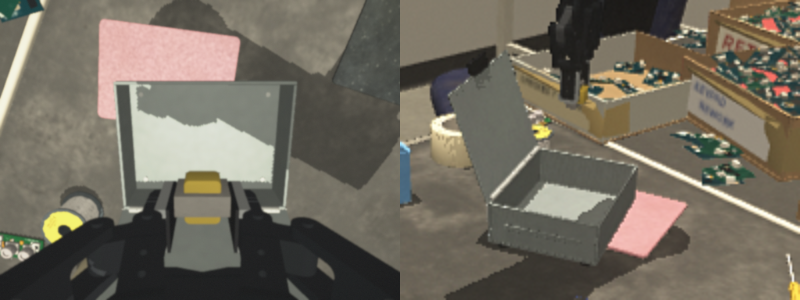

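The transformer is held upright above the open case. I'll lower it until the wrist force shows contact.

Request:
carry_out:
  deltas:
    - [0.8,0,0,-40,0]
    - [0.8,0,0,-40,0]
    - [0.8,0,0,-35,0]
    - [0.8,0,0,-15,0]
    - [0.8,0,0,0,0]

```text
time: 21.3
ee_pos: [0.5694, -0.1715, 0.0305]
orientation: [-0.004, -0.253, 0.967, 0.002]
wrist_force: [-0.4, -0.2, -0.8]
opening: 0.0295
gripper_force: 24.9
```

Request:
carry_out:
  deltas:
    - [0.8,0,0,0,0]
    - [0.8,0,0,-5,0]
    - [0.8,0,0,-5,0]
    - [0.8,0,0,0,0]
    - [0.8,0,0,0,0]

```text
time: 21.72
ee_pos: [0.5727, -0.173, 0.0259]
orientation: [0.0, -0.252, 0.968, -0.0]
wrist_force: [-0.2, -0.1, -0.4]
opening: 0.0292
gripper_force: 24.9
```

Request:
carry_out:
  deltas:
    - [0.8,0,0,-3,0]
    - [0.8,0,0,0,0]
    - [0.8,0,0,0,0]

```text
time: 21.97
ee_pos: [0.5724, -0.1731, 0.0222]
orientation: [-0.0, -0.252, 0.968, 0.0]
wrist_force: [0.0, 0.9, -0.2]
opening: 0.0292
gripper_force: 24.9
```

Request:
carry_out:
  deltas:
    - [0.8,0,0,-1.5,0]
    - [0.8,0,0,0,0]
    - [0.8,0,0,0,0]

```text
time: 22.22
ee_pos: [0.5724, -0.1731, 0.0207]
orientation: [-0.0, -0.252, 0.968, 0.0]
wrist_force: [-0.9, 0.7, -0.4]
opening: 0.03
gripper_force: 24.9
```

Request:
carry_out:
  deltas:
    - [0.8,0,0,-1,0]
    - [0.8,0,0,0,0]
    - [0.8,0,0,0,0]

```text
time: 22.47
ee_pos: [0.5724, -0.1731, 0.0197]
orientation: [-0.0, -0.252, 0.968, 0.0]
wrist_force: [-0.2, -0.5, 0.2]
opening: 0.0294
gripper_force: 24.9
```

Request:
carry_out:
  deltas:
    - [0.8,0,0,-0.8,0]
    - [0.8,0,0,0,0]
    - [0.8,0,0,0,0]

```text
time: 22.72
ee_pos: [0.5726, -0.1731, 0.0191]
orientation: [0.0, -0.252, 0.968, -0.0]
wrist_force: [0.3, 0.4, 0.6]
opening: 0.029
gripper_force: 25.0
```

Request:
carry_out:
  deltas:
    - [0.8,0,0,-0.6,0]
    - [0.8,0,0,0,0]
    - [0.8,0,0,0,0]

```text
time: 22.97
ee_pos: [0.5726, -0.1731, 0.0191]
orientation: [0.0, -0.252, 0.968, -0.0]
wrist_force: [-2.8, 1.2, 5.9]
opening: 0.0294
gripper_force: 25.5
```

Request:
carry_out:
  deltas:
    - [0.8,0,0,0,0]
    - [0.8,0,0,0,0]

```text
time: 23.13
ee_pos: [0.5726, -0.1731, 0.019]
orientation: [0.0, -0.252, 0.968, -0.0]
wrist_force: [-3.4, 0.6, 5.6]
opening: 0.0295
gripper_force: 25.6
```

Request:
carry_out:
  deltas:
    - [0.62,0,0,0.3,0]
    - [0.58,0,0,0,0]
    - [0.5,0,0,0,0]
    - [0.4,0,0,0,0]
    - [0.4,0,0,0,0]

```text
time: 23.55
ee_pos: [0.5724, -0.1731, 0.0184]
orientation: [-0.0, -0.252, 0.968, 0.0]
wrist_force: [0.1, -0.4, 0.0]
opening: 0.0516
gripper_force: 0.0
```

Request:
carry_out:
  deltas:
    - [0.4,0,0,0,0]
    - [0.4,0,0,10,0]
    - [0.4,0,0,25,0]
    - [0.4,0,0,40,0]
    - [0.4,0,0,40,0]

```text
time: 23.97
ee_pos: [0.5715, -0.1731, 0.1347]
orientation: [-0.001, -0.252, 0.968, 0.0]
wrist_force: [1.6, 0.3, 0.6]
opening: 0.0512
gripper_force: 0.0
```

Request:
carry_out:
  deltas:
    - [0.4,-10,20,35,0]
    - [0.4,-15,30,0,0]
    - [0.4,-15,35,0,0]
    - [0.4,-15,35,0,0]
    - [0.4,0,0,0,0]

```text
time: 24.38
ee_pos: [0.5162, -0.0488, 0.1703]
orientation: [0.001, -0.254, 0.967, 0.001]
wrist_force: [1.7, -1.0, 0.9]
opening: 0.051
gripper_force: 0.0
```

Request:
carry_out:
  deltas:
    - [0.4,-10,35,0,0]
    - [0.4,-10,35,0,0]
    - [0.4,0,0,0,0]
    - [0.4,0,0,0,0]

```text
time: 24.72
ee_pos: [0.4973, 0.0184, 0.1698]
orientation: [0.001, -0.254, 0.967, 0.0]
wrist_force: [0.6, -0.1, 1.0]
opening: 0.0509
gripper_force: 0.0
```

```bash
python3 - <<'E'
from h import *
import cv2
t=camera("scene")[:,:,::-1];u=camera("top")[:,:,::-1]
print(state()["ee_pos"],state()["dq"].round(3))
c=np.hstack([cv2.resize(t[100:290,120:360],(400,317)),cv2.resize(u[90:270,140:370],(400,317))])
cv2.imwrite("pics/s5.png",c)
E
```

```text
[0.49761999 0.01682698 0.16938236] [-0.023  0.009 -0.     0.     0.003  0.   ]
```

View pics/s5.png

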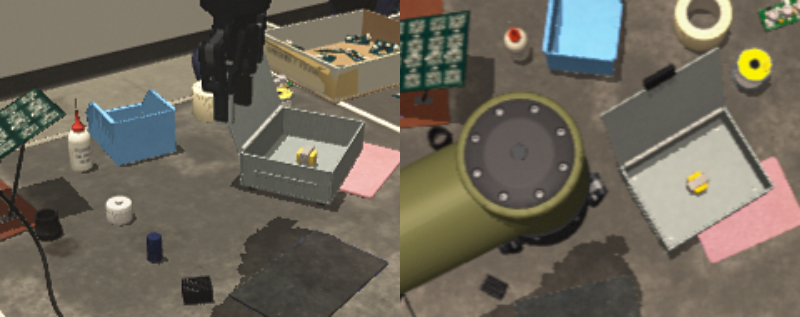

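The transformer stands upright in the middle of the case, the lid is open and the other things are in place, so I'll hand in.

```bash
python3 -c "
from plant import order
print(order.hand_in())"
```

```text
the job is handed in; nothing more can be done
None
```

I handed the job in at about 25 s of the 72 s, and the system returned no verdict. The final pictures show the lid standing open by itself, the transformer upright in the middle of the case floor and the other things where they were. The force readings on the lid push stayed under about 9 N.

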